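Press a brass foot cup onto the short stool leg and hold it

ROBOT

A 6-joint arm with a two-finger parallel gripper is mounted at the origin on a cart in front of the work surface, level with it; the furniture and walls round the work are solid. World frame = base frame: x ahead of the robot, y to its left, z up, the work surface at z = 0. Lengths are in m, angles in rad, forces in N, time in s.
With the tool pointing down it reaches from about 0.3 to 0.775 m from the base axis. Payload 14.6 kg.
Tool frame: the origin (TCP) lies midway between the tips of the shut fingers; the grasp point (between the pads) lies 19 mm behind it; z points along the fingers, y is the line along which they close (so a half turn about z gives the same grasp; the last joint's range is limited). The gripper opens to 94 mm and grips with 3 to 60 N. Pads are 16 mm wide; open, the fingers measure 119 mm over their backs; the gripper's body (75 mm by 177 mm) begins 78 mm behind the grasp point.
Start: joints at [1.069, 0.3, 1.521, -0, 1.321, -0.067], TCP at [0.232, 0.499, 0.205] pointing down, gripper open.
Joint ranges: [-3.03, 3.03], [-0.79, 2.21], [0.23, 2.52], [-1.04, 4.18], [0, 3.07], [-2.55, 2.55]. Speed limits (rad/s): [2.22, 2.22, 2.57, 3.14, 3.14, 3.14].

INTERFACE

Orientations are given as [roll, pitch, yaw] about the fixed x, y, z axes, in that order (R = Rz(yaw) Ry(pitch) Rx(roll)).
In Python, from station import telemetry, optics, ctrl gives the robot as it stands.
- The arm moves only by the tool carry_out, never from a script. Its argument "plan" is a list that holds one entry, the list of rows, each a list of 7 numbers: the shift along the tool's x, y, z in mm, then the turn, a rotation vector about the tool's x, y, z in rad, then the finger opening in mm, from 0 to 94. A call has 1 to 20 rows; each row shifts and turns the commanded pose from where the row before left it, along the tool's axes as they then stand; what a row does not reach is not made up. A row lasts 1/12 s, in which the tool goes at most 41.7 mm and 7.16 degrees, less where a joint would pass 70% of its speed; a pose out of reach is approached as far as the arm can. A call with a gripper value outside its range is refused whole. The fingers move at their own pace and stop on an object; "squeeze" is the grip in N (left out, the last holds). Time passes only in rows, so rows that do not move let the fingers close. It gives the time, the measured TCP pose, the force, the opening and the grip force at its end, in the units of the state.
- telemetry.get_obs(): the state, without advancing time (a new reading comes with each control period).
- optics.camera(name): name is "side" or "top"; returns a dict with "pixels" (420x560x3 uint8, red, green, blue), "intrinsics" (3x3 intrinsics, pixels), "dist_coeffs" ([k1, k2, p1, p2, k3] as OpenCV has them; the pictures are not rectified), "origin" and "rotation" of the camera in the world. Camera axes: x right, y down, z forward; pixel columns grow to the right and rows downward; lengths in m; the calibration is good to about 2 mm. A picture is of the moment at which its call begins. There is no depth.
- ctrl.hand_in(): hands the job in; it is judged then, once.
The state is a dict: "time_s": time; "qpos": joint angles; "joint_vel": joint speeds; "tau": joint torques, N m; "ee_pos": TCP position; "eef_rot": TCP orientation; "force": force on the tool from outside, world axes, zero at the start; "moment": the same for the moment, N m; "grip_width": finger opening in m; "grip_force": force on a finger pad.
Only numpy, scipy, OpenCV 4.12 (cv2) and the standard library are available. Lean on these libraries where they do the work, as an engineer would, in place of code of your own. Each camera call takes 0.05 s, during which the arm holds its last target. There are 200 camera calls.

TASK

The shortest of the three walnut leg stubs gets the brass foot cup that waits, glue inside, in the sliding carriage of the lever press: stand that leg upright in the cup, let go of it and push the carriage under the press as far as it will go. Then bring the press's bar handle down until its spring foot bears on the leg and has sunk about halfway into its sleeve (about 7 of its 14 mm; never bottom it), keep it so for at least three seconds while the glue grabs, and finish still holding the handle down there. Leave the other two legs, the rule and the bevel where they are.

Things in the scene. Friction and masses are not known exactly. Their poses are not given: they have to be found in the camera images.
- leg_short: The leg stub to fit: a turned walnut stub, round, 38 mm across its widest, 88 mm tall, 50 to 85 g, standing on end; the shortest of three (the others are 112 and 118 mm), which stand in a row in any order, about 100 mm apart, on the cloth tool roll (3 mm thick) left of the press. Origin: centre of its underside, z up through its axis.
- leg_mid: Another turned walnut leg stub, 38 mm across, 112 mm tall; leave it alone. Origin: centre of its underside.
- leg_tall: Another turned walnut leg stub, 38 mm across, 118 mm tall; leave it alone. Origin: centre of its underside.
- press: The press's fixed base: a green casting 172 x 152 x 16 mm with a 30 mm steel column 85 mm behind the ram and two guide rods reaching out to its left, below the carriage, to 184 mm from the ram. Origin: under the ram's axis, at bench level; at yaw 0 its x points away from the robot (to the column), its y to the left (to the carriage's loading end). The bar handle reaches out toward -x.
- carriage (a joint): Travel of the sliding carriage, m: 0 at the loading end, with the cup 120 mm to the left (+y of the press) of the ram; grows as it slides to -y of the press and is 0.120 against the fixed stop, with the cup right under the foot. About 1.2 N of friction; stays where it is left; starts between 0 and 0.02.
- cup_floor (a point): Centre of the inner floor of the brass foot cup that sits fixed in the carriage, 44 mm above the bench; axes as the press's. The cup's bore is 41.6 mm wide, flared at the mouth to about 46 mm; rim 16 mm above this point. The carriage's flat top is 2 mm below this point, 84 mm along x.
- carriage_knob (a point): Middle of the black knob for pushing the carriage: 28 mm across, upright, 125 mm to the left (+y of the press) of the cup's centre, on a tongue of the carriage. This point is 76 mm above the bench; knob and stem reach from 42 to 90 mm above it, the thick part is above 68 mm.
- head: The press's head, a green casting clamped to the column at a height that varies by 12 mm; carries ram, foot and lever. It reaches 25 mm either side of the ram's axis, its underside 45 mm above this origin. Origin: on the ram's axis, at the height of the foot's face at rest (144 to 156 mm above the bench); axes as the press's.
- lever_pivot (a point): The lever's hinge pin, along the press's y: 85 mm behind the ram's axis, 107 mm above the head's origin.
- lever (a joint): Angle of the lever, rad, 0 at rest to 0.47; at 0 it rises 0.24 above level toward the robot; grows as the bar is pressed down. A spring lifts it when let go: the bar needs 3 to 4 N before the foot meets the leg, about 8 to 12 N with the foot 4 to 10 mm in. The ram sinks 0.084 m per rad: 1 mm for each 2.7 mm of the bar.
- bail_bar (a point): Middle of the lever's handle: a round wooden bar, 24 mm thick, 80 mm long between the two prongs of the lever's fork, lying along the press's y at all lever angles. It moves on a circle of radius 230 mm about lever_pivot; at rest it is 55 mm higher than the pivot and 223 mm from it toward -x. Free all round between the prongs, for 60 mm behind it: press on it or grip it across from above.
- foot (a joint): How far the spring foot has been pushed up into its sleeve on the ram, m: 0 hanging free, 0.014 bottomed. Its spring gives 3.6 N at first touch and 1.8 N more per mm (about 16 N at 7 mm). Wanted at the end: about 0.007.
- foot_face (a point): Centre of the foot's round rubber face, 30 mm across, facing down; it goes down with the ram until it meets the leg. A bright stem 16 mm long shows between foot plate and sleeve at rest, and a black line round its middle reaches the sleeve's lower edge when the foot is halfway in.
- folding_rule: Folded wooden rule, 27 x 150 x 16 mm, lying between the press and the bench's front edge; a bystander. Origin: centre of its underside.
- sliding_bevel: Sliding bevel with dark wooden stock, 24 x 130 x 20 mm, lying at the bench's front; a bystander. Origin: centre of its underside.
Not all that is in view belongs to the job. What is shaped like the leg_short but turquoise is not meant.

How it is judged:
By the outcome, as a careful person would: the job done as asked, in the order asked, and still so for the second after the job is handed in, while the arm keeps its last pose, push and grip.
It also fails if it takes over 72 s, if anything falls off the work surface, if the arm or the gripper's body presses on something with over 40 N, if the wrist force passes 120 N, or if a joint passes its speed limit or range.

## Working session

There is one attempt and no reset: what is moved stays moved. The work goes in short steps, Python scripts to look and compute and a tool call to move; the robot and the scene stay as the last step left them, time stands still between calls to the robot, and variables do not carry over. Pictures are saved under pics/ and viewed, at most 10 in all, crops included, and the job is handed in when it is done.

Besides the shell and the picture viewer there is one more tool, called after "Request:" by a JSON object that holds its "method" and its "body". carry_out: Moves the arm, as the interface text tells. Its arguments: {"type":"object","properties":{"plan":{"type":"array","items":{"type":"array","items":{"type":"array","items":{"type":"number"}}}},"squeeze":{"type":"number"}},"required":["plan"]}

```bash
mkdir -p pics
cat > h.py <<'E'
import numpy as np, cv2
from station import telemetry, optics, ctrl
from scipy.spatial.transform import Rotation as R
def shot(n,f):
    c=optics.camera(n); cv2.imwrite(f'pics/{f}.png',c['pixels'][:,:,::-1]); np.save(f'pics/{f}.npy',c,allow_pickle=True); return c
def load(f): return np.load(f'pics/{f}.npy',allow_pickle=True).item()
def ray(c,p):
    u=cv2.undistortPoints(np.array([[p]],float),np.array(c['intrinsics']),np.array(c['dist_coeffs']))[0,0]
    return np.array(c['origin']),np.array(c['rotation'])@np.array([u[0],u[1],1])
def atz(c,p,z):
    o,d=ray(c,p); return o+d*(z-o[2])/d[2]
def proj(c,P):
    Rm=np.array(c['rotation']).T; t=-Rm@np.array(c['origin'])
    return cv2.projectPoints(np.array(P,float).reshape(-1,1,3),cv2.Rodrigues(Rm)[0],t,np.array(c['intrinsics']),np.array(c['dist_coeffs']))[0][:,0]
E
python3 - <<'E'
from h import *
for n in('side','top'):
    c=shot(n,n+'0'); print(n,c['origin'],np.round(c['rotation'],3).tolist(),np.round(c['intrinsics'],1).tolist(),c['dist_coeffs'])
print(telemetry.get_obs())
E
```

```text
side [0.49765948 1.25902262 1.17392093] [-2.32, -0.022, -3.057] [[537.1, 0.0, 277.4], [0.0, 537.1, 204.7], [0.0, 0.0, 1.0]] [0.00403568 0.         0.         0.         0.        ]
top [0.39133694 0.18381153 1.27499888] [-2.987, 0.03, -1.572] [[481.4, 0.0, 283.0], [0.0, 481.4, 213.7], [0.0, 0.0, 1.0]] [-0.12470344  0.          0.          0.          0.        ]
{'time_s': 0.1, 'qpos': array([ 1.06938667e+00,  3.00392179e-01,  1.52152983e+00,  2.05717180e-05,
        1.32069187e+00, -6.66239380e-02]), 'joint_vel': array([-0.00068675, -0.00187382, -0.00193465, -0.00016867,  0.00073857,
       -0.00049049]), 'tau': array([ 3.26100366e-03, -5.32640612e+01, -3.53286624e+01,  7.10296654e-02,
        2.35092145e-02, -8.70441954e-05]), 'ee_pos': array([0.23156399, 0.4986147 , 0.2049513 ]), 'eef_rot': array([-3.14057502e+00, -8.78698597e-05,  2.70680179e+00]), 'force': array([ 0.7191947 , -0.22828402,  0.39467866]), 'moment': array([ 0.00595963,  0.05035525, -0.04334171]), 'grip_force': 0.0, 'grip_width': 0.09425891185355761}
```

View pics/side0.png

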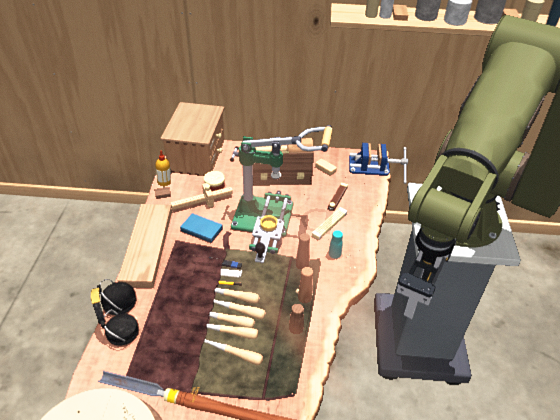

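View pics/top0.png

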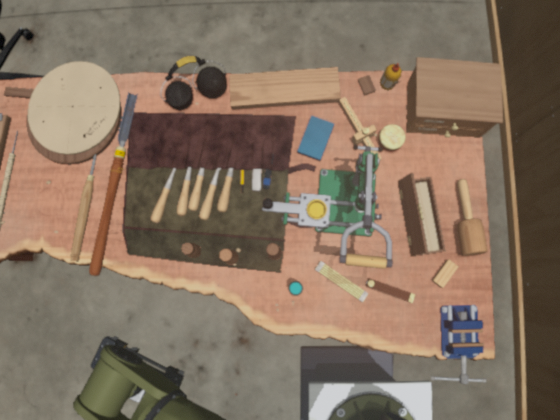

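The three candidates are the walnut stubs at side (297,319), (307,283) and (304,247), which are top (188,249), (226,255) and (272,250). The turquoise one at side (337,243) is a decoy. The stub at side (297,319) looks shortest, so I'll enlarge and measure it.

```bash
sed -i "s/np.array(c\['rotation'\])@/RM(c)@/; s/np.array(c\['rotation'\]).T/RM(c).T/" h.py
cat >> h.py <<'E'
def RM(c): return R.from_euler('xyz',c['rotation']).as_matrix()
E
python3 - <<'E'
from h import *
s=load('side0')['pixels'][:,:,::-1];t=load('top0')['pixels'][:,:,::-1]
a=cv2.resize(s[220:345,270:350],None,fx=4.8,fy=4.8,interpolation=cv2.INTER_CUBIC)
b=cv2.resize(t[225:285,170:290],None,fx=3.4,fy=3.4,interpolation=cv2.INTER_CUBIC)
o=np.zeros((600,800,3),np.uint8);o[:a.shape[0],:a.shape[1]]=a;o[:b.shape[0],390:390+b.shape[1]]=b
cv2.imwrite('pics/crop1.png',o)
a=cv2.resize(s[110:270,215:345],None,fx=3.7,fy=3.7,interpolation=cv2.INTER_CUBIC)
b=cv2.resize(t[140:280,255:400],None,fx=2.1,fy=2.1,interpolation=cv2.INTER_CUBIC)
o=np.zeros((600,800,3),np.uint8);o[:a.shape[0],:a.shape[1]]=a;o[:b.shape[0],490:490+b.shape[1]]=b[:, :310]
cv2.imwrite('pics/crop2.png',o)
E
```

```text
(no output)
```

View pics/crop1.png

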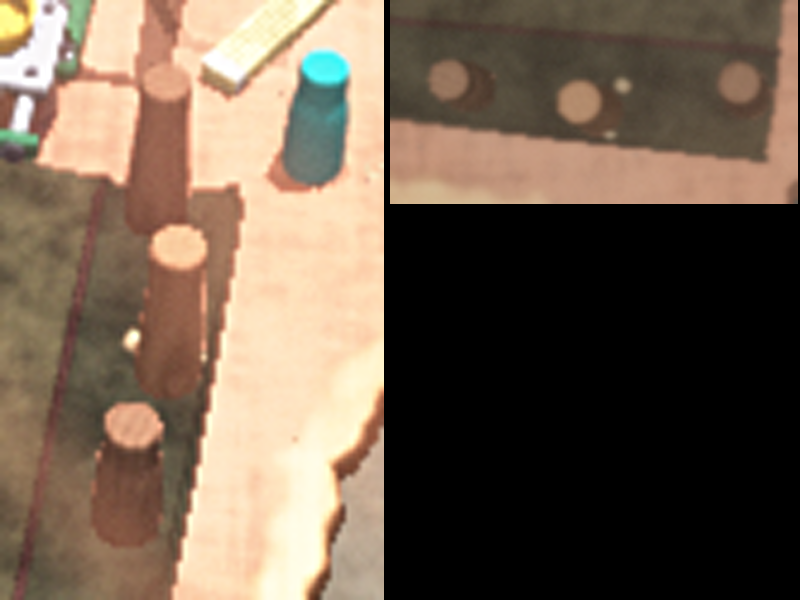

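View pics/crop2.png

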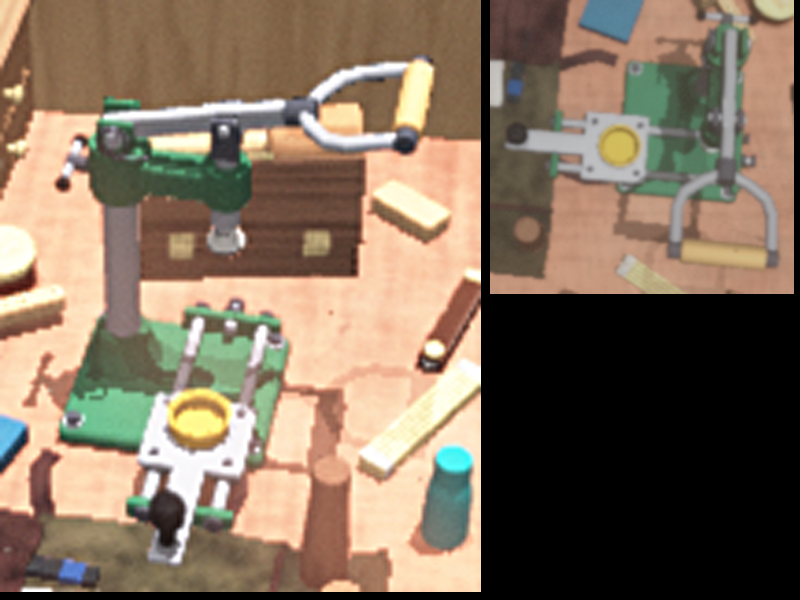

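```bash
cat >> h.py <<'E'
def tri(cs,ps):
    A=np.zeros((3,3));b=np.zeros(3)
    for c,p in zip(cs,ps):
        o,d=ray(c,p);d=d/np.linalg.norm(d);M=np.eye(3)-np.outer(d,d);A+=M;b+=M@o
    X=np.linalg.solve(A,b); return X,[np.round(proj(c,X)[0]-p,1) for c,p in zip(cs,ps)]
E
python3 - <<'E'
from h import *
np.set_printoptions(precision=4,suppress=True)
S=load('side0');T=load('top0')
s1=lambda x,y:((x+.5)/4.8-.5+270,(y+.5)/4.8-.5+220)
t1=lambda x,y:((x-390+.5)/3.4-.5+170,(y+.5)/3.4-.5+225)
s2=lambda x,y:((x+.5)/3.7-.5+215,(y+.5)/3.7-.5+110)
t2=lambda x,y:((x-490+.5)/2.1-.5+255,(y+.5)/2.1-.5+140)
def rep(n,s,t,z=None):
    print(n,*tri([S,T],[s,t]), '' if z is None else (atz(S,s,z),atz(T,t,z)))
rep('short',s1(133,425),t1(449,80),.091)
rep('B',s1(179,246),t1(579,102),.121)
rep('C',s1(166,83),t1(739,83),.121)
rep('cup',s2(200,418),t2(618,145),.06)
rep('knob',s2(167,496),t2(516,133),.088)
rep('bar far(-y)',s2(421,62),t2(772,258))
rep('bar near',s2(405,140),t2(675,250))
rep('barwood mid',s2(415,98),t2(725,254))
rep('foot',s2(226,240),t2(618,145))
for nm,C,sx in(('side',S,(255,285,205,235)),('top',T,(300,332,195,225))):
    a,b,c,d=sx; im=C['pixels'][c:d,a:b]; h=cv2.cvtColor(im,cv2.COLOR_RGB2HSV)
    m=((h[...,0]>18)&(h[...,0]<32)&(h[...,1]>140)).astype(np.uint8)
    cn=max(cv2.findContours(m,0,1)[0],key=len); e=cv2.fitEllipse(cn); print(nm,m.sum(),e,atz(C,(e[0][0]+a,e[0][1]+c),.06))
E
```

```text
short [0.4916 0.4599 0.0866] [array([0.4, 0.1]), array([ 0. , -0.4])] (array([0.4925, 0.463 , 0.091 ]), array([0.4903, 0.4589, 0.091 ]))
B [0.4738 0.3594 0.1116] [array([0.4, 0.1]), array([ 0. , -0.4])] (array([0.475 , 0.3672, 0.121 ]), array([0.4722, 0.358 , 0.121 ]))
C [0.4867 0.2446 0.1166] [array([0.3, 0.1]), array([ 0. , -0.4])] (array([0.4877, 0.2486, 0.121 ]), array([0.4855, 0.2445, 0.121 ]))
cup [0.5943 0.1366 0.0534] [array([0., 0.]), array([ 0., -0.])] (array([0.5939, 0.1432, 0.06  ]), array([0.5931, 0.1369, 0.06  ]))
knob [0.6053 0.2591 0.0912] [array([0.8, 0.2]), array([ 0.1, -0.9])] (array([0.6079, 0.2557, 0.088 ]), array([0.6037, 0.2595, 0.088 ]))
bar far(-y) [0.4421 0.0018 0.3151] [array([0.2, 0. ]), array([ 0. , -0.3])] 
bar near [0.4512 0.0932 0.3091] [array([0.4, 0.1]), array([ 0. , -0.6])] 
barwood mid [0.446  0.0462 0.3133] [array([0.1, 0. ]), array([ 0. , -0.2])] 
foot [0.5698 0.1435 0.2437] [array([2.6, 0.6]), array([ 0.2, -3.3])] 
side 27 ((10.391672134399414, 21.56934356689453), (1.7035506963729858, 7.021909236907959), 111.88256072998047) [0.6018 0.1605 0.06  ]
top 222 ((16.100040435791016, 13.953279495239258), (15.841365814208984, 16.240020751953125), 143.3702392578125) [0.5926 0.1359 0.06  ]
```

Side (297.7,308.5), which is top (187.4,248.5), is the shortest stub. Its top triangulates to z≈0.087, against 0.112 and 0.117 for the other two, so it's at about (0.491, 0.460). The cup is at (0.593, 0.137), the knob at (0.604, 0.260), and the bar's middle at (0.446, 0.046, 0.313). Press yaw is about -0.092.

Request:
{"method": "carry_out", "body": {"plan": [[[0,0,0,0,0,0.1228,94],[0,0,0,0,0,0.1228,94],[0,0,0,0,0,0.1228,94],[0,0,0,0,0,0.1228,94],[0,0,0,0,0,0.1228,94],[0,0,0,0,0,0.1228,94],[0,0,0,0,0,0.1228,94],[0,0,0,0,0,0.1228,94],[0,0,0,0,0,0.1228,94],[0,0,0,0,0,0.1228,94],[-1.5,26.2,0,0,0,0,94],[-1.5,26.2,0,0,0,0,94],[-1.5,26.2,0,0,0,0,94],[-1.5,26.2,0,0,0,0,94],[-1.5,26.2,0,0,0,0,94],[-1.5,26.2,0,0,0,0,94],[-1.5,26.2,0,0,0,0,94],[-1.5,26.2,0,0,0,0,94],[-1.5,26.2,0,0,0,0,94],[-1.5,26.2,0,0,0,0,94]]]}}

```text
time_s: 1.77
ee_pos: [0.4923, 0.4593, 0.205]
eef_rot: [-3.141, 0.001, 1.479]
force: [-0.9, 0.0, 0.8]
grip_width: 0.094
grip_force: 0.0
```

```bash
cat >> h.py <<'E'
def to(P,yaw=None):
    o=telemetry.get_obs(); M=R.from_euler('xyz',o['eef_rot'])
    print('t',round(o['time_s'],2),'tcp',np.round(o['ee_pos'],4),'rpy',np.round(o['eef_rot'],3),'F',np.round(o['force'],1),'w',round(o['grip_width'],4),'g',o['grip_force'])
    print('shift mm',np.round(M.inv().apply(np.array(P)-o['ee_pos'])*1e3,1), 'turn', None if yaw is None else np.round((M.inv()*R.from_euler('xyz',[np.pi,0,yaw])).as_rotvec(),4))
E
python3 - <<'E'
from h import *
to([.4915,.460,.034],1.479)
shot('side','side1')
c=shot('top','top1')
E
python3 - <<'E'
import cv2,numpy as np
s=cv2.imread('pics/side1.png')[230:350,230:370];t=cv2.imread('pics/top1.png')[190:300,130:270]
cv2.imwrite('pics/c3.png',np.vstack([cv2.resize(s,(630,540))[:,:],])[:540]);cv2.imwrite('pics/c3.png',np.hstack([cv2.resize(s,(400,343)),cv2.resize(t,(400,314))[:314] if 0 else cv2.resize(t,(400,343))]))
E
```

```text
t 1.77 tcp [0.4923 0.4593 0.205 ] rpy [-3.141e+00  1.000e-03  1.479e+00] F [-0.9  0.   0.8] w 0.094 g 0.0
shift mm [  0.7  -0.8 171. ] turn [-0.0006  0.0006 -0.0002]
```

View pics/c3.png

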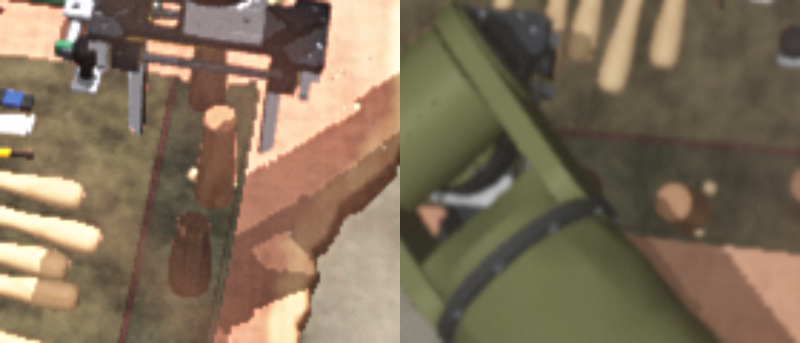

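The crop shows the fingertips at about side (277.6,275.5) and (323,282.5), over the short leg; the arm hides the leg in the top view. I'll compare with the projected TCP to see the camera's bias.

Run:
```python
from h import *
S=load('side1')
o=telemetry.get_obs();p=o['ee_pos'];y=R.from_euler('xyz',o['eef_rot']).as_matrix()[:,1]
print(proj(S,[p,p+y*.047,p-y*.047,p+y*.0595,p-y*.0595]), proj(S,[[.4915,.460,.091],[.4915,.460,.003]]))
```

```text
[[299.1135845  277.12362435]
 [279.16423215 274.03483089]
 [319.24044654 280.2407001 ]
 [273.88805161 273.21804225]
 [324.62360929 281.07453404]] [[297.80174834 307.19537248]
 [296.16655857 327.81692213]]
```

Request:
{"method": "carry_out", "body": {"plan": [[[0,0,19,0,0,0,94],[0,0,19,0,0,0,94],[0,0,19,0,0,0,94],[0,0,19,0,0,0,94],[0,0,19,0,0,0,94],[0,0,19,0,0,0,94],[0,0,19,0,0,0,94],[0,0,19,0,0,0,94],[0,0,19,0,0,0,94],[0,0,0,0,0,0,45],[0,0,0,0,0,0,30],[0,0,0,0,0,0,20],[0,0,0,0,0,0,20],[0,0,0,0,0,0,20],[0,0,0,0,0,0,20],[0,0,0,0,0,0,20],[0,0,0,0,0,0,20],[0,0,0,0,0,0,20],[0,0,0,0,0,0,20]]], "squeeze": 15}}

```text
time_s: 3.45
ee_pos: [0.4913, 0.4598, 0.0346]
eef_rot: [3.141, -0.0, 1.479]
force: [1.4, -0.9, 1.2]
grip_width: 0.0356
grip_force: 15.0
```

Request:
{"method": "carry_out", "body": {"plan": [[[0,0,-10,0,0,0,20],[0,0,-20,0,0,0,20],[0,0,-20,0,0,0,20],[0,0,-20,0,0,0,20],[0,0,-20,0,0,0,20],[0,0,-20,0,0,0,20],[0,0,-20,0,0,0,20],[0,0,-15,0,0,0,20],[-10,4.2,0,0,0,0,20],[-20,8.4,0,0,0,0,20],[-28,11.8,0,0,0,0,20],[-32,13.5,0,0,0,0,20],[-36,15.2,0,0,0,0,20],[-36,15.2,0,0,0,0,20],[-36,15.2,0,0,0,0,20],[-36,15.2,0,0,0,0,20],[-32,13.5,0,0,0,0,20],[-24,10.1,0,0,0,0,20],[-14,5.9,0,0,0,0,20],[-8,3.0,0,0,0,0,20]]]}}

```text
time_s: 5.12
ee_pos: [0.5933, 0.1349, 0.1789]
eef_rot: [-3.141, 0.0, 1.477]
force: [-0.1, 0.3, -0.7]
grip_width: 0.0354
grip_force: 14.9
```

Run:
```python
from h import *
to([.5935,.1375,.095],1.479)
S=shot('side','side2');T=shot('top','top2')
s=S['pixels'][120:270,205:345,::-1];t=T['pixels'][140:290,250:390,::-1]
k=dict(fx=2.85,fy=2.85,interpolation=cv2.INTER_CUBIC)
cv2.imwrite('pics/c4.png',np.hstack([cv2.resize(s,None,**k),cv2.resize(t,None,**k)]))
```

```text
t 5.12 tcp [0.5933 0.1349 0.1789] rpy [-3.141  0.     1.477] F [-0.1  0.3 -0.7] w 0.0354 g 14.936169667344075
shift mm [ 2.6  0.  83.9] turn [-0.0007  0.0003 -0.0022]
```

View pics/c4.png

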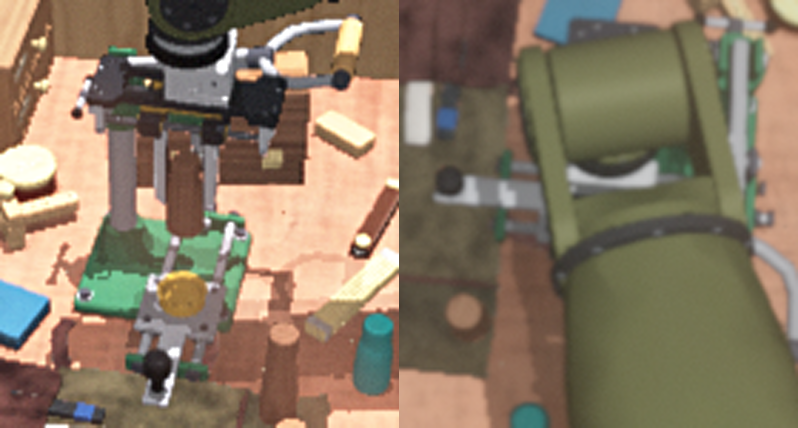

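The side view shows the leg held upright at crop (185,190) with the cup below it at (182,292). I'll lower it most of the way and then check how it settled.

Request:
{"method": "carry_out", "body": {"plan": [[[0,0.5,10,0,0,0,20],[0,0,18,0,0,0,20],[0,0,18,0,0,0,20],[0,0,18,0,0,0,20],[0,0,10,0,0,0,20],[0,0,4,0,0,0,20],[0,0,0,0,0,0,20],[0,0,0,0,0,0,20]]]}}

```text
time_s: 5.88
ee_pos: [0.5939, 0.1376, 0.102]
eef_rot: [3.141, -0.0, 1.479]
force: [0.3, -0.8, -0.2]
grip_width: 0.0356
grip_force: 14.9
```

Run:
```python
from h import *
to([.594,.1377,.095],1.479)
S=shot('side','side3')
s=S['pixels'][150:240,230:320,::-1]
cv2.imwrite('pics/c5.png',cv2.resize(s,None,fx=6.6,fy=6.6,interpolation=cv2.INTER_CUBIC))
o=telemetry.get_obs();p=o['ee_pos'];a=np.linspace(0,2*np.pi,9)
f=lambda P:(np.array(P)-[230,150]+.5)*6.6-.5
zb=p[2]-.031
print(f(proj(S,[[p[0],p[1],zb],[p[0],p[1],zb+.088],[.594,.1377,.06],[p[0]-.019,p[1],zb],[p[0]+.019,p[1],zb]])))
```

```text
t 5.88 tcp [0.5939 0.1376 0.102 ] rpy [ 3.141 -0.     1.479] F [ 0.3 -0.8 -0.2] w 0.0356 g 14.936565024254378
shift mm [0.1 0.1 7. ] turn [ 0.0007 -0.0002  0.0005]
[[259.24261915 454.62628556]
 [261.53084076 307.47906536]
 [259.02493439 473.31668668]
 [301.83863043 457.8364581 ]
 [216.69487195 451.41986192]]
```

View pics/c5.png

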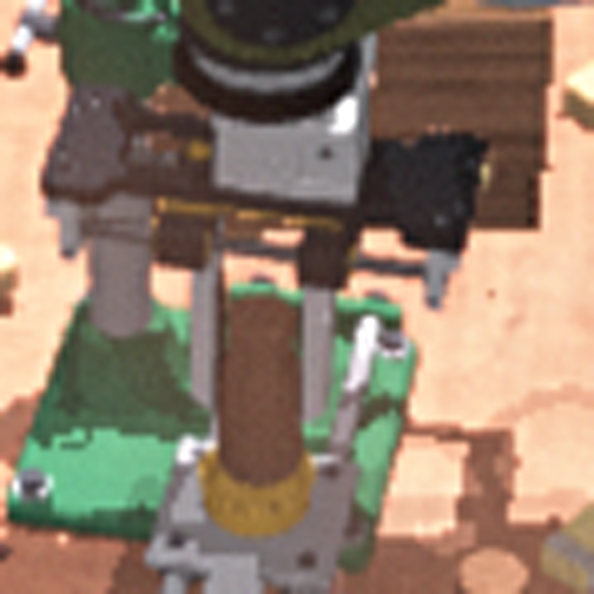

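The crop shows the leg at crop x≈261, just above the cup at x≈256, and centred on it within about 2 mm. I'll lower it gently and watch the force.

Request:
{"method": "carry_out", "body": {"plan": [[[0,0.6,2,0,0,0,20],[0,0,2,0,0,0,20],[0,0,2,0,0,0,20],[0,0,2,0,0,0,20],[0,0,2,0,0,0,20],[0,0,2,0,0,0,20],[0,0,2,0,0,0,20],[0,0,2,0,0,0,20],[0,0,0,0,0,0,20]]]}}

```text
time_s: 6.68
ee_pos: [0.5942, 0.1369, 0.0851]
eef_rot: [-3.141, 0.0, 1.479]
force: [0.2, -0.3, -0.8]
grip_width: 0.0351
grip_force: 14.9
```

Request:
{"method": "carry_out", "body": {"plan": [[[0,0,1.5,0,0,0,20],[0,0,1.5,0,0,0,20],[0,0,1.5,0,0,0,20],[0,0,1.5,0,0,0,20],[0,0,1,0,0,0,20],[0,0,1,0,0,0,20],[0,0,1,0,0,0,20],[0,0,0,0,0,0,20]]]}}

```text
time_s: 7.35
ee_pos: [0.5943, 0.1369, 0.0763]
eef_rot: [-3.142, 0.0, 1.479]
force: [-0.0, -0.0, -0.9]
grip_width: 0.0356
grip_force: 14.9
```

Request:
{"method": "carry_out", "body": {"plan": [[[0,0,0.8,0,0,0,20],[0,0,0.8,0,0,0,20],[0,0,0.6,0,0,0,20],[0,0,0,0,0,0,20],[0,0,0,0,0,0,20]]]}}

```text
time_s: 7.77
ee_pos: [0.5945, 0.1372, 0.0758]
eef_rot: [3.141, -0.0, 1.479]
force: [-5.3, -1.3, 12.9]
grip_width: 0.0354
grip_force: 15.4
```

It's resting on the cup floor with 13 N up. I'll ease off, open and go up.

Request:
{"method": "carry_out", "body": {"plan": [[[0,0,-1.2,0,0,0,20],[0,0,0,0,0,0,36],[0,0,0,0,0,0,45],[0,0,0,0,0,0,60],[0,0,0,0,0,0,70],[0,0,0,0,0,0,70],[0,0,0,0,0,0,70],[0,0,-10,0,0,0,70],[0,0,-20,0,0,0,70],[0,0,-20,0,0,0,70],[0,0,-20,0,0,0,70],[0,0,-15,0,0,0,70],[20,0,0,0,0,0,40],[30,0,0,0,0,0,20],[35,0,0,0,0,0,0],[35,0,0,0,0,0,0],[30,0,0,0,0,0,0],[13,0,0,0,0,0,0],[0,0,0,0,0,0,0],[0,0,0,0,0,0,0]]]}}

```text
time_s: 9.43
ee_pos: [0.6091, 0.2991, 0.1606]
eef_rot: [-3.141, 0.0, 1.479]
force: [0.1, -0.5, -0.4]
grip_width: 0.0197
grip_force: 0.0
```

Run:
```python
from h import *
to([.607,.305,.074],1.479)
S=shot('side','side4');T=shot('top','top4')
s=S['pixels'][120:270,205:345,::-1];t=T['pixels'][140:290,230:370,::-1]
k=dict(fx=2.85,fy=2.85,interpolation=cv2.INTER_CUBIC)
cv2.imwrite('pics/c6.png',np.hstack([cv2.resize(s,None,**k),cv2.resize(t,None,**k)]))
```

```text
t 9.43 tcp [0.6091 0.2991 0.1606] rpy [-3.141  0.     1.479] F [ 0.1 -0.5 -0.4] w 0.0197 g 0.0
shift mm [ 5.7 -2.7 86.6] turn [-0.0001  0.0003  0.0005]
```

View pics/c6.png

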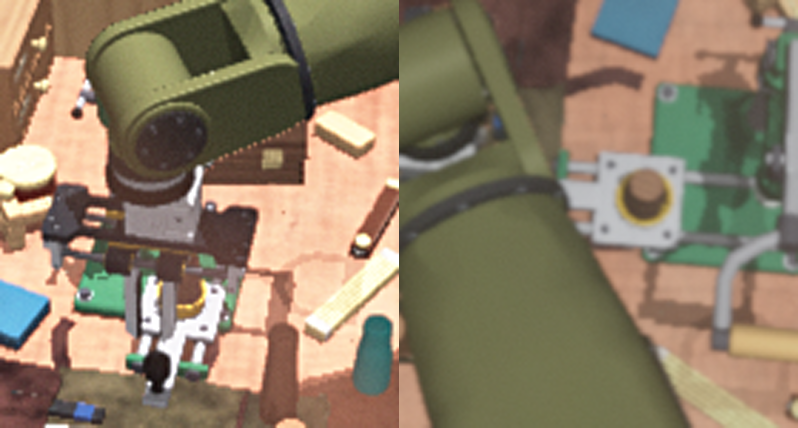

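The top view shows the leg standing upright in the cup, with its top at crop (650,190) and the cup at (643,197). The carriage hasn't moved. Next I'll come down behind the knob with the fingers shut.

Request:
{"method": "carry_out", "body": {"plan": [[[6,0,0,0,0,0,0],[0,0,10,0,0,0,0],[0,0,20,0,0,0,0],[0,0,20,0,0,0,0],[0,0,20,0,0,0,0],[0,0,16,0,0,0,0],[0,0,6,0,0,0,0],[0,0,0,0,0,0,0],[-4,0,0,0,0,0,0],[-4,0,0,0,0,0,0],[-3,0,0,0,0,0,0],[-2,0,0,0,0,0,0],[-2,0,0,0,0,0,0],[-2,0,0,0,0,0,0],[-2,0,0,0,0,0,0],[-2,0,0,0,0,0,0],[-2,0,0,0,0,0,0],[-2,0,0,0,0,0,0],[-2,0,0,0,0,0,0],[-2,0,0,0,0,0,0]]]}}

```text
time_s: 11.2
ee_pos: [0.6071, 0.2763, 0.0685]
eef_rot: [3.141, -0.0, 1.479]
force: [0.3, 1.6, 0.4]
grip_width: 0.0005
grip_force: 0.7
```

Request:
{"method": "carry_out", "body": {"plan": [[[-3,0,0,0,0,0,0],[-3,0,0,0,0,0,0],[-4,0,0,0,0,0,0],[-4,0,0,0,0,0,0],[-4,0,0,0,0,0,0],[-4,0,0,0,0,0,0],[-4,0,0,0,0,0,0],[-4,0,0,0,0,0,0],[-4,0,0,0,0,0,0],[-4,0,0,0,0,0,0],[-4,0,0,0,0,0,0],[-4,0,0,0,0,0,0],[-4,0,0,0,0,0,0],[-4,0,0,0,0,0,0],[-4,0,0,0,0,0,0],[-4,0,0,0,0,0,0],[-4,0,0,0,0,0,0],[-3,0,0,0,0,0,0],[-3,0,0,0,0,0,0],[-2,0,0,0,0,0,0]]]}}

```text
time_s: 12.87
ee_pos: [0.6003, 0.2023, 0.0684]
eef_rot: [-3.142, 0.0, 1.479]
force: [-0.1, 0.8, 0.8]
grip_width: 0.0006
grip_force: 0.6
```

Request:
{"method": "carry_out", "body": {"plan": [[[-2,0,0,0,0,0,0],[-2,0,0,0,0,0,0],[-2,0,0,0,0,0,0],[-1.5,0,0,0,0,0,0],[-1,0,0,0,0,0,0],[-1,0,0,0,0,0,0],[-1,0,0,0,0,0,0],[-1,0,0,0,0,0,0]]]}}

```text
time_s: 13.53
ee_pos: [0.5992, 0.1912, 0.0684]
eef_rot: [-3.142, 0.0, 1.479]
force: [0.1, 0.4, 0.3]
grip_width: 0.0004
grip_force: 0.6
```

Request:
{"method": "carry_out", "body": {"plan": [[[-1,0,0,0,0,0,0],[-1,0,0,0,0,0,0],[-1,0,0,0,0,0,0],[-1,0,0,0,0,0,0],[-1,0,0,0,0,0,0],[-1,0,0,0,0,0,0],[-1,0,0,0,0,0,0],[-1,0,0,0,0,0,0]]]}}

```text
time_s: 14.2
ee_pos: [0.5985, 0.184, 0.0685]
eef_rot: [3.141, -0.002, 1.479]
force: [0.8, 12.8, -2.0]
grip_width: 0.0007
grip_force: 5.9
```

The carriage is against the stop: the force jumped to 13 N at TCP y=0.184, about 100 mm after first contact. I'll back off, go up and move over the bar.

Request:
{"method": "carry_out", "body": {"plan": [[[-0.5,0,0,0,0,0,0],[0,0,0,0,0,0,0],[6,0,0,0,0,0,0],[12,0,0,0,0,0,0],[0,0,-20,0,0,0,0],[0,0,-30,0,0,0,0],[0,0,-38,0,0,0,0],[0,0,-38,0,0,0,0],[0,0,-38,0,0,0,0],[0,0,-38,0,0,0,0],[0,0,-38,0,0,0,0],[0,0,-38,0,0,0,0],[0,0,-24,0,0,0,0],[0,0,0,0,0,0,0]]]}}

```text
time_s: 15.37
ee_pos: [0.6006, 0.2013, 0.3766]
eef_rot: [3.133, -0.003, 1.479]
force: [0.3, 0.3, 0.2]
grip_width: 0.0009
grip_force: 0.0
```

Run:
```python
from h import *
to([.447,.0475,.345],1.479)
```

```text
t 15.37 tcp [0.6006 0.2013 0.3766] rpy [ 3.133e+00 -3.000e-03  1.479e+00] F [0.3 0.3 0.2] w 0.0009 g 0.0
shift mm [-167.4 -139.1   30. ] turn [ 0.0083 -0.0027 -0.0002]
```

Request:
{"method": "carry_out", "body": {"plan": [[[-10,-8,0,0,0,0,0],[-20,-17,0,0,0,0,0],[-25,-21,0,0,0,0,0],[-28,-23,0,0,0,0,0],[-28,-23,0,0,0,0,0],[-26,-21,0,0,0,0,0],[-18,-15,0,0,0,0,0],[-10,-9,0,0,0,0,0],[-2,-2,0,0,0,0,0],[0,0,10,0,0,0,0],[0,0,15,0,0,0,0],[0,0,10,0,0,0,0],[0,0,4,0,0,0,0],[0,0,0,0,0,0,0],[0,0,0,0,0,0,0]]]}}

```text
time_s: 16.62
ee_pos: [0.4466, 0.0475, 0.3314]
eef_rot: [-3.141, 0.0, 1.479]
force: [0.3, 0.2, -0.8]
grip_width: 0.0001
grip_force: 0.0
```

Run:
```python
from h import *
to([.447,.0475,.327],1.479)
S=shot('side','side5');T=shot('top','top5')
s=S['pixels'][100:240,225:365,::-1];t=T['pixels'][170:310,280:420,::-1]
k=dict(fx=2.85,fy=2.85,interpolation=cv2.INTER_CUBIC)
cv2.imwrite('pics/c7.png',np.hstack([cv2.resize(s,None,**k),cv2.resize(t,None,**k)]))
```

```text
t 16.62 tcp [0.4466 0.0475 0.3314] rpy [-3.141  0.     1.479] F [ 0.3  0.2 -0.8] w 0.0001 g 0.0
shift mm [0.  0.4 4.4] turn [-0.0005  0.0001  0.0002]
```

View pics/c7.png

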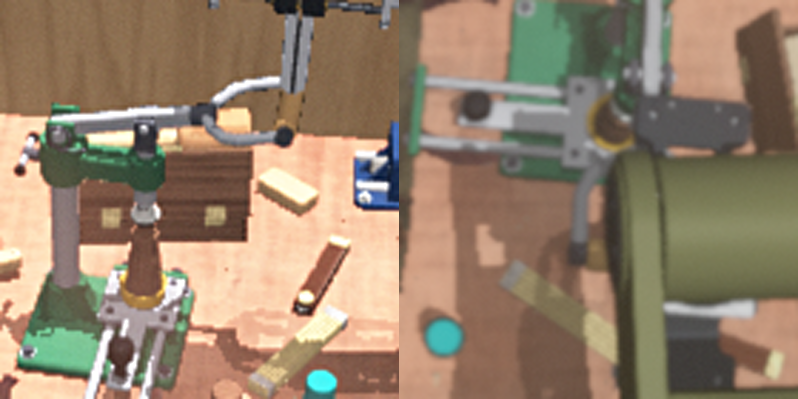

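The view shows the leg under the foot (crop (145,215) over the leg's top), the carriage in, and the shut fingers just above the bar. I'll touch the bar from above to measure its height.

Request:
{"method": "carry_out", "body": {"plan": [[[0,0.5,1.5,0,0,0,0],[0,0,1.5,0,0,0,0],[0,0,0,0,0,0,0],[0,0,0,0,0,0,0]]]}}

```text
time_s: 17.05
ee_pos: [0.4469, 0.0471, 0.3284]
eef_rot: [-3.142, -0.0, 1.479]
force: [0.1, 0.6, -0.4]
grip_width: 0.0005
grip_force: 0.0
```

Request:
{"method": "carry_out", "body": {"plan": [[[0,0,1,0,0,0,0],[0,0,0,0,0,0,0],[0,0,0,0,0,0,0]]]}}

```text
time_s: 17.3
ee_pos: [0.4469, 0.0471, 0.3274]
eef_rot: [3.142, -0.0, 1.479]
force: [-0.4, -0.3, -0.2]
grip_width: 0.0004
grip_force: 0.0
```

Request:
{"method": "carry_out", "body": {"plan": [[[0,0,1,0,0,0,0],[0,0,0,0,0,0,0],[0,0,0,0,0,0,0]]]}}

```text
time_s: 17.55
ee_pos: [0.4469, 0.0471, 0.3264]
eef_rot: [-3.141, 0.0, 1.479]
force: [0.0, 0.4, 0.3]
grip_width: 0.0005
grip_force: 0.0
```

Request:
{"method": "carry_out", "body": {"plan": [[[0,0,1,0,0,0,0],[0,0,0,0,0,0,0],[0,0,0,0,0,0,0]]]}}

```text
time_s: 17.8
ee_pos: [0.4469, 0.0471, 0.3254]
eef_rot: [-3.141, 0.0, 1.479]
force: [-0.3, 0.5, 0.1]
grip_width: 0.0005
grip_force: 0.0
```

Request:
{"method": "carry_out", "body": {"plan": [[[0,0,1,0,0,0,0],[0,0,0,0,0,0,0],[0,0,0,0,0,0,0]]]}}

```text
time_s: 18.05
ee_pos: [0.4469, 0.0471, 0.3244]
eef_rot: [-3.142, -0.0, 1.479]
force: [-0.6, 0.4, -0.0]
grip_width: 0.001
grip_force: 0.0
```

Request:
{"method": "carry_out", "body": {"plan": [[[0,0,1,0,0,0,0],[0,0,0,0,0,0,0],[0,0,0,0,0,0,0]]]}}

```text
time_s: 18.3
ee_pos: [0.4469, 0.0471, 0.3234]
eef_rot: [-3.141, 0.0, 1.479]
force: [-0.1, -0.2, 0.2]
grip_width: 0.0006
grip_force: 0.0
```

Request:
{"method": "carry_out", "body": {"plan": [[[0,0,1,0,0,0,0],[0,0,0,0,0,0,0],[0,0,0,0,0,0,0]]]}}

```text
time_s: 18.55
ee_pos: [0.4469, 0.0471, 0.3225]
eef_rot: [3.141, -0.0, 1.479]
force: [-0.6, 0.2, 0.3]
grip_width: 0.0008
grip_force: 0.2
```

Request:
{"method": "carry_out", "body": {"plan": [[[0,0,1,0,0,0,0],[0,0,0,0,0,0,0],[0,0,0,0,0,0,0]]]}}

```text
time_s: 18.8
ee_pos: [0.4468, 0.0471, 0.3216]
eef_rot: [3.142, 0.0, 1.479]
force: [-2.4, 0.2, 4.1]
grip_width: 0.0002
grip_force: 2.0
```

Request:
{"method": "carry_out", "body": {"plan": [[[0,0,1,0,0,0,0],[0,0,0,0,0,0,0],[0,0,0,0,0,0,0]]]}}

```text
time_s: 19.05
ee_pos: [0.4468, 0.0472, 0.3204]
eef_rot: [-3.141, -0.0, 1.479]
force: [-2.8, -0.1, 3.2]
grip_width: 0.0006
grip_force: 2.1
```

The bar's top is at z≈0.322, so its centre is at about 0.310 and the head at about 0.148. I'll go up, open, come down astride the bar and grip it.

Request:
{"method": "carry_out", "body": {"plan": [[[0,0,-4,0,0,0,10],[0,0,-8,0,0,0,40],[0,0,0,0,0,0,64],[0,0,0,0,0,0,64],[0,0,0,0,0,0,64],[0,0,0,0,0,0,64],[0,0,5,0,0,0,64],[0,0,8,0,0,0,64],[0,0,8,0,0,0,64],[0,0,8,0,0,0,64],[0,0,8,0,0,0,64],[0,0,4.5,0,0,0,64],[0,0,0,0,0,0,64],[0,0,0,0,0,0,45]]]}}

```text
time_s: 20.22
ee_pos: [0.4469, 0.0471, 0.2909]
eef_rot: [-3.141, 0.0, 1.479]
force: [-0.5, -1.0, 0.4]
grip_width: 0.0598
grip_force: 0.0
```

Request:
{"method": "carry_out", "body": {"plan": [[[0,0,0,0,0,0,30],[0,0,0,0,0,0,26],[0,0,0,0,0,0,20],[0,0,0,0,0,0,20],[0,0,0,0,0,0,20],[0,0,0,0,0,0,20],[0,0,0,0,0,0,20]]], "squeeze": 15}}

```text
time_s: 20.8
ee_pos: [0.4476, 0.0471, 0.2911]
eef_rot: [3.139, -0.0, 1.479]
force: [7.1, 0.0, -2.7]
grip_width: 0.0238
grip_force: 15.0
```

The bar is gripped at 23.8 mm. A 1.5 mm shift will relieve the side load, and then I'll press along the arc to just short of contact.

Request:
{"method": "carry_out", "body": {"plan": [[[0,1.5,0,0,0,0,18],[0,0,0,0,0,0,18],[0,-0.87,3.8,0,0,0,18],[0,-0.87,3.8,0,0,0,18],[0,-0.74,3.8,0,0,0,18],[0,-0.74,3.8,0,0,0,18],[0,-0.59,3.8,0,0,0,18],[0,-0.59,3.8,0,0,0,18],[0,-0.47,3.8,0,0,0,18],[0,-0.47,3.8,0,0,0,18],[0,-0.35,3.8,0,0,0,18],[0,-0.35,3.8,0,0,0,18],[0,0,0,0,0,0,18],[0,0,0,0,0,0,18]]], "squeeze": 30}}

```text
time_s: 21.97
ee_pos: [0.4419, 0.0476, 0.2532]
eef_rot: [-3.141, -0.0, 1.479]
force: [-7.8, 0.8, 5.0]
grip_width: 0.0232
grip_force: 30.0
```

Request:
{"method": "carry_out", "body": {"plan": [[[0,-1.2,2,0,0,0,18],[0,-0.15,2,0,0,0,18],[0,-0.1,2,0,0,0,18],[0,0,0,0,0,0,18],[0,0,0,0,0,0,18]]]}}

```text
time_s: 22.38
ee_pos: [0.4415, 0.0477, 0.2477]
eef_rot: [3.139, -0.0, 1.479]
force: [1.9, 0.2, 6.0]
grip_width: 0.0232
grip_force: 30.0
```

Request:
{"method": "carry_out", "body": {"plan": [[[0,-0.1,2,0,0,0,18],[0,-0.1,2,0,0,0,18],[0,0,2,0,0,0,18],[0,0,0,0,0,0,18],[0,0,0,0,0,0,18]]]}}

```text
time_s: 22.8
ee_pos: [0.4413, 0.0477, 0.2419]
eef_rot: [3.139, -0.0, 1.479]
force: [-0.0, 0.0, 7.8]
grip_width: 0.0233
grip_force: 30.0
```

Request:
{"method": "carry_out", "body": {"plan": [[[0,-0.1,2,0,0,0,18],[0,0,2,0,0,0,18],[0,0,2,0,0,0,18],[0,0,0,0,0,0,18],[0,0,0,0,0,0,18]]]}}

```text
time_s: 23.22
ee_pos: [0.4411, 0.0477, 0.2359]
eef_rot: [3.14, -0.0, 1.479]
force: [-0.1, -0.0, 8.6]
grip_width: 0.023
grip_force: 30.0
```

Run:
```python
from h import *
to([.442,.0476,.23],1.479)
S=shot('side','side6')
P=(.5855,.0355)
print(proj(S,[[*P,.132],[*P,.148],[*P,.17]]))
a=load('side5')['pixels'][150:185,255:300,::-1];b=S['pixels'][150:185,255:300,::-1]
print(proj(S,[[*P,.044]]))
k=dict(fx=8.8,fy=8.8,interpolation=cv2.INTER_CUBIC)
cv2.imwrite('pics/c8.png',np.vstack([np.hstack([cv2.resize(load('side0')['pixels'][150:185,255:300,::-1],None,**k),cv2.resize(a,None,**k)]),np.hstack([cv2.resize(b,None,**k)]*2)])[:600])
```

```text
t 23.22 tcp [0.4411 0.0477 0.2359] rpy [ 3.14  -0.     1.479] F [-0.1 -0.   8.6] w 0.023 g 29.995946288108826
shift mm [-0.   0.8  5.9] turn [ 0.002  -0.0002 -0.0002]
[[275.21039334 180.506499  ]
 [275.31354451 176.40169686]
 [275.4576965  170.66521632]]
[[274.6671386  202.12392149]]
```

The readings give about 4 mm of foot travel so far: geometry gives s≈20.4 mm of ram, with contact at about 16.2, and 8.6 N agrees. 7.5 mm more of the bar should bring it to halfway.

Request:
{"method": "carry_out", "body": {"plan": [[[0,0,2,0,0,0,18],[0,0.1,2,0,0,0,18],[0,0.1,2,0,0,0,18],[0,0,1.3,0,0,0,18],[0,0,0,0,0,0,18],[0,0,0,0,0,0,18],[0,0,0,0,0,0,18],[0,0,0,0,0,0,18]]]}}

```text
time_s: 23.93
ee_pos: [0.4412, 0.0477, 0.2287]
eef_rot: [3.14, -0.0, 1.479]
force: [-1.5, -0.4, 10.0]
grip_width: 0.023
grip_force: 30.0
```

Run:
```python
from h import *
to([.442,.0476,.228],1.479)
ims=[load('side0'),load('side5'),load('side6')]+[optics.camera('side') for _ in range(3)]
np.save('pics/side7.npy',ims[-1],allow_pickle=True)
P=(.5855,.0355)
F=[telemetry.get_obs()['force'][2]];print(F)
cr=[i['pixels'][155:192,262:289] for i in ims]
g=[cv2.cvtColor(c,cv2.COLOR_RGB2GRAY) for c in cr]
print(np.array([np.round(x[:,11:15].mean(1)) for x in g]).T.astype(int).tolist())
k=dict(fx=10,fy=8.1,interpolation=cv2.INTER_CUBIC)
z=[cv2.resize(c[:,:,::-1],None,**k)[:300] for c in (cr[0],cr[1],cr[2],cr[-1])]
cv2.imwrite('pics/c9.png',np.vstack([np.hstack(z[:2]),np.hstack(z[2:])]))
```

```text
t 23.93 tcp [0.4412 0.0477 0.2287] rpy [ 3.14  -0.     1.479] F [-1.5 -0.4 10. ] w 0.023 g 29.99606966972351
shift mm [-0.   0.8  0.7] turn [ 0.0017 -0.0002 -0.0002]
[np.float64(10.014399056667848)]
[[82, 85, 52, 52, 54, 52], [65, 65, 54, 56, 55, 56], [71, 74, 72, 73, 74, 74], [68, 69, 70, 68, 69, 68], [64, 64, 62, 64, 65, 63], [66, 64, 64, 63, 65, 64], [62, 66, 63, 64, 64, 66], [64, 65, 64, 63, 63, 63], [65, 65, 65, 65, 66, 62], [67, 66, 64, 65, 64, 66], [64, 65, 63, 64, 63, 64], [65, 66, 66, 66, 65, 66], [90, 92, 88, 89, 89, 88], [112, 114, 110, 108, 110, 110], [115, 117, 112, 112, 112, 111], [115, 116, 110, 112, 111, 111], [115, 118, 117, 116, 116, 113], [115, 117, 114, 118, 117, 118], [109, 110, 115, 116, 116, 114], [148, 151, 117, 116, 117, 116], [158, 161, 117, 116, 116, 118], [162, 165, 116, 116, 116, 116], [163, 167, 109, 118, 118, 117], [96, 96, 128, 140, 138, 139], [79, 60, 156, 156, 156, 158], [81, 75, 162, 162, 162, 162], [84, 80, 160, 160, 160, 159], [80, 83, 121, 121, 120, 121], [77, 84, 66, 66, 66, 66], [99, 88, 81, 82, 84, 81], [214, 84, 86, 85, 84, 86], [224, 84, 82, 84, 84, 84], [224, 83, 82, 81, 82, 82], [223, 84, 84, 86, 83, 84], [218, 87, 85, 85, 86, 86], [216, 87, 85, 86, 85, 87], [213, 88, 89, 89, 89, 88]]
```

View pics/c9.png

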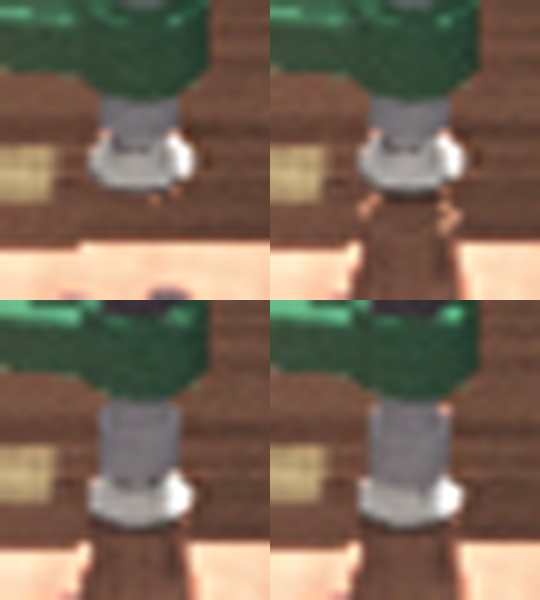

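The crops show the foot's face down on the leg (dark edge at row 23 at rest, now 27, about 16.5 mm) and the sleeve lowered toward the plate, with the black line no longer showing. I'll check numerically that the bar didn't slip in the grip.

Run:
```python
from h import *
x=np.array([.9958,-.0918]);yv=np.array([.0918,.9958]); b0=np.array([.4485,.0475])
def bar(th,z0=.3102,e=.045):
    dx=-.230*(np.cos(th)-np.cos(.24)); return [*(b0+dx*x+e*yv), z0+.230*(np.sin(th)-np.sin(.24))]
for f,th in (('side0',.24),('side6',-.002),('side7',-.034)):
    C=load(f); q=proj(C,[bar(th)])[0]; u,v=q.round().astype(int)
    g=cv2.cvtColor(C['pixels'][v-9:v+10,u-10:u+11],cv2.COLOR_RGB2GRAY)
    n,l,s,c=cv2.connectedComponentsWithStats((g<55).astype(np.uint8))
    print(f,q.round(1),[(s[i,4],(c[i]+[u-10,v-9]).round(1)) for i in range(1,n) if s[i,4]>6])
```

```text
side0 [324. 147.] [(np.int32(12), array([323.8, 148.9]))]
side6 [324.8 163.4] [(np.int32(23), array([324.8, 163.2]))]
side7 [324.5 165.5] [(np.int32(27), array([324.6, 165.5]))]
```

Request:
{"method": "carry_out", "body": {"plan": [[[0,0,0,0,0,0,18],[0,0,0,0,0,0,18],[0,0,0,0,0,0,18],[0,0,0,0,0,0,18],[0,0,0,0,0,0,18],[0,0,0,0,0,0,18],[0,0,0,0,0,0,18],[0,0,0,0,0,0,18],[0,0,0,0,0,0,18],[0,0,0,0,0,0,18],[0,0,0,0,0,0,18],[0,0,0,0,0,0,18]]]}}

```text
time_s: 25.08
ee_pos: [0.4412, 0.0477, 0.2288]
eef_rot: [3.14, -0.0, 1.479]
force: [-3.3, 0.7, 9.9]
grip_width: 0.0234
grip_force: 30.0
```

Run:
```python
from h import *
for f,v in (('side0',148),('side5',148),('side6',163),('side7',165)):
    g=cv2.cvtColor(load(f)['pixels'],cv2.COLOR_RGB2GRAY); print(f); print(g[v-7:v+8,316:334])
```

```text
side0
[[105 107 105 106 102 124 226 240 248 248 248 245 240 214 108 101 108 109]
 [109 109 111 108 102 132 233 245 249 250 250 246 239 197 109 107 109 109]
 [110 110 111 106 105 141 203 199 191 213 228 245 241 181 107 105 108 105]
 [103 104 100 101 108 141 134 125 124 136 146 185 219 136 105 107 107 108]
 [110 103 112 124 127 135  94 111 129 130 119 116 144 104 104 106 104 107]
 [202 203 213 254 255 255 123 119 127 133 118  97 109 108 115 107 108 105]
 [249 248 246 252 255 197  85  62  60  72  96  88 125 193 202 152 151 153]
 [222 216 211 208 201 106  50  44  43  48  55 101 177 215 214 201 204 207]
 [135 129 131 128 126  68  37  40  48  42  43 116 213 215 207 199 200 203]
 [131 135 156 159 152  97  58  39  33  36  58 149 215 210 202 195 196 195]
 [215 219 218 216 211 198 171 101  74 100 148 210 216 209 199 193 199 198]
 [221 223 220 216 211 208 204 208 210 211 212 218 214 208 201 196 197 200]
 [220 223 220 213 208 205 205 212 217 216 216 217 209 205 198 194 196 194]
 [215 218 218 214 216 210 212 216 221 216 219 218 217 208 203 198 197 193]
 [210 212 214 212 213 215 214 219 221 219 22
[... 2727 characters left out ...]
 88 119 170 193 207 204]
 [157 164 166 173 174 173 146  49  44  52  45  39  71 158 251 250 232 215]
 [124 130 136 139 148 150  98  49  49  50  47  37  88 222 253 252 251 245]
 [ 95  99 109 109 118 115  51  41  48  44  39  46 167 251 253 251 251 252]
 [119  98 101 105  99 109  54  40  44  44  40 102 238 252 251 250 251 252]
 [212 132  94 102 108 114  93  52  51  42  66 203 252 252 250 250 251 253]
 [221 208 135 116  97 105 115 102  96  77  95 206 252 252 252 252 252 247]
 [217 221 212 208 129 106 109 112 117 110 118 145 196 244 252 253 241 169]
 [216 224 223 221 212 211 143  98 108 110 118 116 121 165 201 201 165 118]
 [219 221 222 222 219 221 209 136 125  97 108 113 111 125 128 124 122 105]]
```

The image suggests the bar is 0 to 2 mm short of the model, i.e. a foot travel of 6 to 7 mm. I'll press another 1.3 mm and hold for over 3 s.

Request:
{"method": "carry_out", "body": {"plan": [[[0,0,0.7,0,0,0,18],[0,0.2,0.6,0,0,0,18],[0,0,0,0,0,0,18],[0,0,0,0,0,0,18],[0,0,0,0,0,0,18],[0,0,0,0,0,0,18],[0,0,0,0,0,0,18],[0,0,0,0,0,0,18],[0,0,0,0,0,0,18],[0,0,0,0,0,0,18],[0,0,0,0,0,0,18],[0,0,0,0,0,0,18],[0,0,0,0,0,0,18],[0,0,0,0,0,0,18],[0,0,0,0,0,0,18],[0,0,0,0,0,0,18],[0,0,0,0,0,0,18],[0,0,0,0,0,0,18],[0,0,0,0,0,0,18],[0,0,0,0,0,0,18]]]}}

```text
time_s: 26.75
ee_pos: [0.4412, 0.0477, 0.2274]
eef_rot: [3.14, -0.0, 1.479]
force: [-4.0, 0.0, 10.8]
grip_width: 0.023
grip_force: 30.0
```

Request:
{"method": "carry_out", "body": {"plan": [[[0,0,0,0,0,0,18],[0,0,0,0,0,0,18],[0,0,0,0,0,0,18],[0,0,0,0,0,0,18],[0,0,0,0,0,0,18],[0,0,0,0,0,0,18],[0,0,0,0,0,0,18],[0,0,0,0,0,0,18],[0,0,0,0,0,0,18],[0,0,0,0,0,0,18],[0,0,0,0,0,0,18],[0,0,0,0,0,0,18],[0,0,0,0,0,0,18],[0,0,0,0,0,0,18],[0,0,0,0,0,0,18],[0,0,0,0,0,0,18],[0,0,0,0,0,0,18],[0,0,0,0,0,0,18],[0,0,0,0,0,0,18],[0,0,0,0,0,0,18]]]}}

```text
time_s: 28.42
ee_pos: [0.4412, 0.0477, 0.2274]
eef_rot: [3.14, -0.0, 1.479]
force: [-4.2, -0.7, 10.2]
grip_width: 0.0232
grip_force: 30.0
```

Request:
{"method": "carry_out", "body": {"plan": [[[0,0,0,0,0,0,18],[0,0,0,0,0,0,18],[0,0,0,0,0,0,18],[0,0,0,0,0,0,18],[0,0,0,0,0,0,18],[0,0,0,0,0,0,18],[0,0,0,0,0,0,18],[0,0,0,0,0,0,18],[0,0,0,0,0,0,18],[0,0,0,0,0,0,18],[0,0,0,0,0,0,18],[0,0,0,0,0,0,18]]]}}

```text
time_s: 29.42
ee_pos: [0.4412, 0.0477, 0.2274]
eef_rot: [3.14, -0.0, 1.479]
force: [-2.7, -0.8, 9.4]
grip_width: 0.0231
grip_force: 30.0
```

Held steady for more than 4 s at about 10 N, so I'm handing in.

```bash
python3 -c "
from station import ctrl
print(ctrl.hand_in())"
```

```text
the job is handed in; nothing more can be done
None
```

The short leg stands in the brass cup with the carriage against its stop, and the arm held the handle down for over 4 s and is still holding it; I estimate the foot about 7 mm in (within roughly 1 mm, from bar height and the roughly 10 N push), since the camera was too coarse to read it directly.

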